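# Snap the dust cap onto the charging post

## Robot

A 6-joint arm with a two-finger parallel gripper is mounted at the origin on a cart in front of the work surface, level with it; the furniture and walls round the work are solid. World frame = base frame: x ahead of the robot, y to its left, z up, the work surface at z = 0. Lengths are in mm, angles in rad, forces in N, time in s.
With the tool pointing down it reaches from about 275 to 750 mm from the base axis. Payload 10.2 kg.
Tool frame: the origin (TCP) lies at the very end of the fingers, on their centre line; the grasp point (between the pads) lies 19 mm behind it; z points along the fingers, y is the line along which they close (so a half turn about z gives the same grasp; the last joint's range is limited). The gripper opens to 85 mm and grips with 20 to 120 N. Pads are 22 mm wide; open, the fingers measure 114 mm over their backs; the gripper's body (76 mm by 85 mm) begins 54 mm behind the grasp point. The pads swing forward as they close: fully open they stand 13 mm farther back than shut.
Start: joints at [0.879, 0.313, 1.498, -0, 1.331, -0.223], TCP at [237.216, 468.358, 231.294] pointing down, gripper open.
Joint ranges: [-2.94, 2.94], [-0.97, 2.17], [0.19, 2.56], [-1.23, 4.37], [0.02, 3.11], [-2.88, 2.88]. Speed limits (rad/s): [2.39, 2.39, 3.01, 3.14, 3.14, 3.14].

## Interface

Orientations are given as a unit quaternion [w, x, y, z].
In Python, from rig import ctrl gives the robot as it stands.
- The arm moves only by the shell command python3 -m pendant 'ROWS' [FORCE]. ROWS is JSON, a list that holds one entry, the list of rows, each a list of 5 numbers: the shift along the tool's x, y, z normalised to -1 to 1, where 1 is 200 mm, then the turn about the tool's z normalised to -1 to 1, where 1 is pi rad, then the opening, from 0 (shut) to 1 (fully open). In form: [[[dx, dy, dz, spin, hand], ...]]. A call has 1 to 12 rows; each row is the pose to reach, as a shift and turn from the pose commanded when the call began, along the tool's axes at that moment, turning the shorter way round; what a row does not reach only later rows make up. A row lasts 1/10 s, in which the tool goes at most 50 mm and 8.59 degrees, less where a joint would pass 70% of its speed; a pose out of reach is approached as far as the arm can. A call with a number of a shift or a turn outside -1 to 1 is refused whole. A call with a gripper value outside its range is refused whole. The fingers move at their own pace and stop on an object; FORCE is the grip in N (left out, the last holds). Time passes only in rows, so rows that repeat a pose let the fingers close. It gives the time, the measured TCP pose, the force, the opening and the grip force at its end, in the units of the state.
- ctrl.sense(): the state, without advancing time (a new reading comes with each control period).
- ctrl.capture(name): name is "scene" or "top"; returns (picture, depth): 420x560x3 uint8, blue, green, red; 420x560 float32, mm along the optical axis (not along the pixel's ray), 0 where there is no reading.
- ctrl.get_calibration(name): a dict with "K" (3x3 intrinsics, pixels), "origin" and "rotation" of the camera in the world. Camera axes: x right, y down, z forward; pixel columns grow to the right and rows downward; lengths in mm; the calibration is good to about 2 mm. A picture is of the moment at which its call begins. get_calibration takes no time and is no camera call.
- ctrl.finish_job(): hands the job in; it is judged then, once.
The state is a dict: "time_s": time; "joints": joint angles; "dq": joint speeds; "tau": joint torques, N m; "eef_pos": TCP position; "ee_rot": TCP orientation; "force": force on the tool from outside, world axes, zero at the start; "wrist_torque": the same for the moment, N m; "grip_width": opening from 0.0 (shut) to 1.0 (fully open); "grip_force": force on a finger pad.
Only numpy, scipy, OpenCV 4.12 (cv2) and the standard library are available. Lean on these libraries where they do the work, as an engineer would, in place of code of your own. Each camera call takes 0.05 s, during which the arm holds its last target. There are 200 camera calls.

## Task

Protect the contacts of the round charging stand before the worktop is wiped: take the short, wide dust cap, set it mouth down over the stand's upright post and press it straight down until it clicks over the catches, then keep pressing after the click so that the sprung ring at the foot of the post goes down at least half of its travel. Finish while still holding the cap pressed down like this, without easing off or letting go. Leave the tall, narrow cap and the bottles standing where they are.

Things in the scene. Friction and masses are not known exactly. Their poses are not given: they have to be found in the camera images.
- dust_cap_center (a point): centre (22 mm above its mouth edge) of the short, wide dust cap: a loose grey plastic cap with closed round top, 40 mm across, 44 mm high, 30 g, standing mouth down on the worktop. Bore 30 mm wide and 39 mm deep, with a 3 mm high inward lip at the mouth that leaves an opening of 24 mm. z points up through the closed top; round, so its yaw does not matter
- narrow_cap_center (a point): centre (half-way up) of another loose grey cap, 28 mm across and 56 mm high, too narrow for the post; to be left alone. It and the dust cap may stand in either place
- post_top (a point): centre of the top of the charging post, z up. The stand is fixed: a white round base 93 mm across and 24 mm high with an upright white post on its axis, 22 mm in diameter, tapering to 12 mm over its top 10 mm; the tip is 57 mm above the worktop. Four sprung steel ball catches stand out of the post, middles 37.5 mm above the worktop, 28.4 mm across over the balls
- post_foot (a point): centre of the post's foot, at the base's upper face, 24 mm above the worktop, z up. By the height of the cap's mouth edge above the worktop: the lip meets the catches at about 42 mm; the push rises to about 7 N at 38 mm and drops to nothing near 36 mm (the click); the catches then pull the cap down until about 30 mm, where the edge lands on the sprung ring
- seat_ring (a joint): how far the black sprung ring (39 mm across) round the post's foot is pressed down, in m: 0 = up, its top 29.5 mm above the worktop; 0.005 = at its stop. It starts to move at about 1 N and takes 2.2 N more for each mm, 12 N at its stop. Half of its travel (0.0025) means a cap mouth edge 27 mm above the worktop
- dropper_center (a point): centre (half-way up) of a loose amber dropper bottle, 34 mm across and 109 mm high, to be left alone
- conditioner_center (a point): centre (half-way up) of a loose small white bottle, 27 mm across and 72 mm high, to be left alone
Not all that is in view belongs to the job. What is shaped like the part that bears dust_cap_center but pink, red or turquoise is not meant.

How it is judged (in metres and radians):
On the way, in this order (a step that is already met when the one before it is completed fails the run):
1. the dust cap is over the post, mouth down, its mouth edge still above the catches (horizontal distance between dust_cap_center and post_top below 0.01 m and z of dust_cap_center in the frame of post_foot above 0.036 m and angle between dust_cap_center's own z axis and vertical below 0.35 rad), for 0.1 s.
2. the dust cap has clicked over the catches (horizontal distance between dust_cap_center and post_foot below 0.004 m and z of dust_cap_center in the frame of post_foot below 0.0285 m and angle between dust_cap_center's own z axis and vertical below 0.12 rad), for 0.1 s.
At the end, for the whole second after the job is handed in: The dust cap sits upright (within 0.12 rad) on the post's axis (within 4 mm), clicked under the catches (its centre less than 27.5 mm above the base's upper face), and the fingers still press on it so that the sprung ring stays down by more than 2 mm through the last second (horizontal distance between dust_cap_center and post_foot below 0.004 m and z of dust_cap_center in the frame of post_foot below 0.0275 m and angle between dust_cap_center's own z axis and vertical below 0.12 rad and value of joint seat_ring above 0.002 m and contact force between the fingers and dust_cap above 1 N); the arm keeps its last pose, push and grip.
It fails at once if the narrow cap or a bottle is moved by more than 30 mm or knocked over (distance of any of narrow_cap_center, dropper_center, conditioner_center from where it was at the start of the episode above 0.03 m or angle between any of narrow_cap_center, dropper_center, conditioner_center's own z axis and vertical above 0.6 rad).
It also fails if it takes over 38 s, if anything falls off the work surface, if the arm or the gripper's body presses on something with over 40 N, if the wrist force passes 120 N, or if a joint passes its speed limit or range.

## Working session

There is one attempt and no reset: what is moved stays moved. The work goes in short steps, Python scripts to look and compute and a shell command to move; the robot and the scene stay as the last step left them, time stands still between calls to the robot, and variables do not carry over. Pictures are saved under pics/ and viewed, at most 10 in all, crops included, and the job is handed in when it is done.

```bash
mkdir -p pics; cat > h.py <<'E'
import numpy as np, cv2
from rig import ctrl
def grab(n,save=None):
    p,d=ctrl.capture(n)
    if save: cv2.imwrite('pics/'+save,p)
    np.savez('/tmp/%s.npz'%n,p=p,d=d); return p,d
def cal(n):
    c=ctrl.get_calibration(n); return np.array(c['K']),np.array(c['origin']),np.array(c['rotation'])
def world(n,d):
    K,o,R=cal(n); v,u=np.indices(d.shape)
    r=np.stack([(u-K[0,2])/K[0,0],(v-K[1,2])/K[1,1],np.ones(d.shape)],-1)*d[...,None]
    return r@R.T+o
def plane(n,u,v,z):
    K,o,R=cal(n); r=R@np.array([(u-K[0,2])/K[0,0],(v-K[1,2])/K[1,1],1.]); return o+r*(z-o[2])/r[2]
def pix(n,P):
    K,o,R=cal(n); q=K@(R.T@(np.array(P)-o)); return q[:2]/q[2]
E
python3 - <<'E'
from h import *
a,_=grab('scene','s0.png'); b,_=grab('top','t0.png')
for n in('scene','top'): print(n,cal(n))
s=ctrl.sense(); print(s)
E
```

```text
scene (array([[431.14026757,   0.        , 281.18737221],
       [  0.        , 431.14026757, 212.10274085],
       [  0.        ,   0.        ,   1.        ]]), array([ 162.65993025, -399.39857126,  413.87989429]), array([-0.53315421,  0.81197306, -0.19633819,  0.13378207]))
top (array([[531.25203196,   0.        , 279.25741021],
       [  0.        , 531.25203196, 205.92514262],
       [  0.        ,   0.        ,   1.        ]]), array([403.51768875, 290.76428705, 989.73328601]), array([-0.03816591,  0.71290885, -0.698415  ,  0.05020777]))
{'time_s': 0.1, 'joints': array([ 8.78609757e-01,  3.13392107e-01,  1.49832213e+00,  9.41390028e-06,
        1.33102542e+00, -2.23398975e-01]), 'dq': array([-0.00089711,  0.00066074, -0.00171036, -0.00124313,  0.00059333,
        0.00164673]), 'tau': array([ 2.54975814e-03, -4.12898719e+01, -2.60139978e+01, -1.72479718e-04,
        3.09091760e-03, -2.27562259e-05]), 'eef_pos': array([237.06125803, 468.18266842, 230.80797693]), 'ee_rot': array([-2.57571885e-04,  2.32254453e-01,  9.72654893e-01, -5.12429575e-04]), 'force': array([ 0.05863737,  0.12185338, -0.1332565 ]), 'wrist_torque': array([ 0.01035375, -0.02804691, -0.04475797]), 'grip_force': 0.0, 'grip_width': 1.0038589828285676}
```

View pics/s0.png

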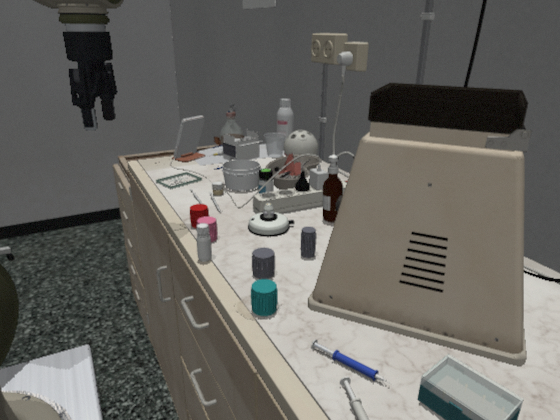

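View pics/t0.png

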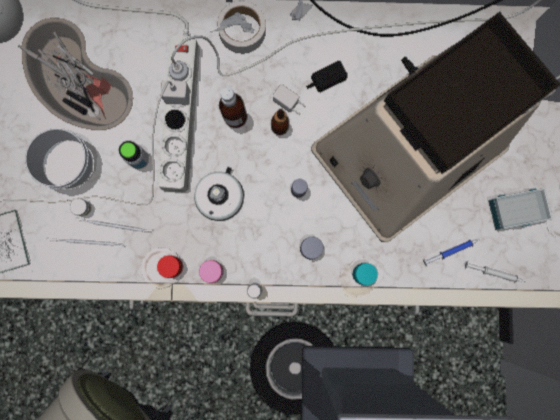

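Candidates for the dust cap:
- Wide grey: scene (263,263), top (312,248).
- Narrow grey: scene (308,241), top (299,188).
- Red: top (169,266).
- Pink: top (210,271).
- Turquoise: top (365,274).

I choose the wide grey cap. The stand is at top (219,195), scene (269,222). The white bottle is at top (255,291), and the amber bottles are at (232,108) and (281,122).

```bash
python3 - <<'E'
s=open('h.py').read()
s=s.replace("np.array(c['rotation'])","Rot.from_quat(c['rotation'],scalar_first=True).as_matrix()").replace("from rig","from scipy.spatial.transform import Rotation as Rot\nfrom rig")
open('h.py','w').write(s)
E
python3 - <<'E'
from h import *
d={n:np.load('/tmp/%s.npz'%n) for n in('scene','top')}
W={n:world(n,d[n]['d']) for n in d}
def at(n,u,v): return W[n][v,u].round(1)
for nm,u,v in [('wide',312,248),('narrow',299,188),('stand',219,195),('white',255,291),('amb',232,108),('amb2',281,122),('table',260,230),('pink',210,271),('turq',365,274)]:
    print(nm,at('top',u,v))
for nm,u,v in [('wide',263,263),('narrow',308,241)]: print(nm,at('scene',u,v))
# tops by height band from top view
w=W['top']
def band(u,v,r,z0,z1):
    P=w[v-r:v+r,u-r:u+r].reshape(-1,3); P=P[(P[:,2]>z0)&(P[:,2]<z1)]; 
    c,rad=cv2.minEnclosingCircle(P[:,:2].astype(np.float32)); print(u,v,len(P),P.mean(0).round(1),np.round(c,1),round(rad,1))
band(312,248,22,36,60);band(299,188,18,46,70);band(219,195,32,15,32);band(219,195,20,48,70);
p=d['top']['p'][150:310,140:400]; q=d['scene']['p'][190:320,180:340]
a=cv2.resize(p,None,fx=1.9,fy=1.9); b=cv2.resize(q,(494,401))
cv2.imwrite('pics/c0.png',cv2.resize(np.vstack([a,b]),None,fx=.85,fy=.85))
E
```

```text
wide [448.5 216.   43.1]
narrow [554.5 241.3  52.9]
stand [538.8 383.5  52.4]
white [372.1 314.7  75.2]
amb [683.7 361.4 101.1]
amb2 [669.1 276.1  72.9]
table [482.2 310.2  -1.4]
pink [404.3 395.7  43.4]
turq [404.4 121.7  45. ]
wide [440.9 198.   32.9]
narrow [550.5 228.5  36.9]
312 248 399 [450.2 216.5  43.7] [450.3 216.2] 20.4
299 188 201 [558.1 240.5  55.6] [558.5 240.3] 14.6
219 195 1640 [544.4 388.5  22.8] [558.1 401.9] 63.0
219 195 101 [543.9 387.6  54. ] [544.7 388.3] 10.5
```

View pics/c0.png

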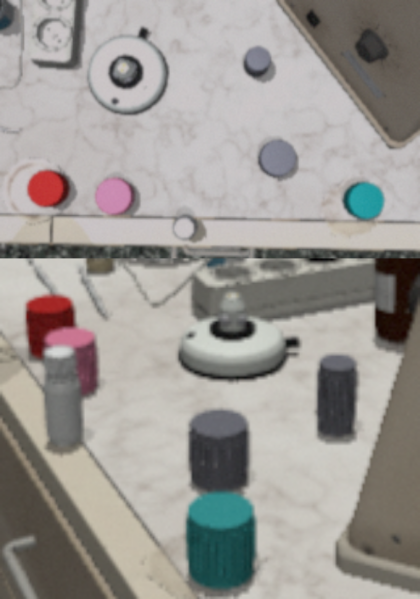

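The crop confirms it: wide grey cap at (450,216), narrow grey at (558,240), stand post near (544,388). First I go above the cap.

```bash
cat >> h.py <<'E'
def delta(x,y,z):
    s=ctrl.sense(); R=Rot.from_quat(s['ee_rot'],scalar_first=True).as_matrix()
    print('t',s['time_s'],'tcp',s['eef_pos'].round(1),'F',s['force'].round(1),'w',round(s['grip_width'],3),'need',(R.T@(np.array([x,y,z])-s['eef_pos'])/200).round(4))
E
python3 -m pendant '[[[-0.76,-0.32,0,0,1],[-0.76,-0.32,0,0,1],[-0.76,-0.32,0,0,1],[-0.76,-0.32,0,0,1],[-0.76,-0.32,0,0,1]]]' 40
python3 - <<'E'
from h import *
delta(450.3,216.3,130)
# stand fit: base rim in top depth
W=np.load('/tmp/top.npz'); w=world('top',W['d'])
P=w[160:230,185:255]; m=((P[...,2]>17)&(P[...,2]<28)).astype(np.uint8)
n,l,st,_=cv2.connectedComponentsWithStats(m); i=1+st[1:,4].argmax(); print(st[i])
c=max(cv2.findContours((l==i).astype(np.uint8),0,1)[0],key=cv2.contourArea)
(u,v),ax,_=cv2.fitEllipse(cv2.convexHull(c)); print(u+185,v+160,ax,plane('top',u+185,v+160,22))
P=P.reshape(-1,3);print(P[(P[:,2]>46)].mean(0),(P[:,2]).max())
E
```

```text
time_s: 0.6
eef_pos: [345.0, 341.2, 231.1]
ee_rot: [-0.0, 0.234, 0.972, -0.0]
force: [0.7, 1.0, -0.5]
grip_width: 1.0
grip_force: 0.0
t 0.6 tcp [345.  341.2 231.1] F [ 0.7  1.  -0.5] w 1.0 need [-0.7529 -0.3163  0.5053]
[  10   11   48   48 1401]
218.2249984741211 194.6106185913086 (46.77138137817383, 47.477420806884766) [543.86961261 387.96544686  22.        ]
[515.01700594 367.89161879 246.25947693] 989.7332860113107
```

```bash
python3 -m pendant '[[[-0.753,-0.316,0.5,0,1],[-0.753,-0.316,0.5,0,1],[-0.753,-0.316,0.5,0,1],[-0.753,-0.316,0.5,0,1],[-0.753,-0.316,0.5,0,1],[-0.753,-0.316,0.5,0,1]]]'
python3 - <<'E'
from h import *
delta(450.3,216.3,5)
p,d=grab('scene'); q,_=grab('top')
cv2.imwrite('pics/c1.png',cv2.resize(np.hstack([p[120:320,160:360],q[150:350,200:400]]),(800,400)))
E
```

```text
time_s: 1.2
eef_pos: [449.3, 218.8, 130.9]
ee_rot: [-0.001, 0.232, 0.973, -0.0]
force: [-1.3, -0.3, -0.2]
grip_width: 1.004
grip_force: 0.0
t 1.2 tcp [449.3 218.8 130.9] F [-1.3 -0.3 -0.2] w 1.004 need [-0.0108 -0.0084  0.6297]
```

View pics/c1.png

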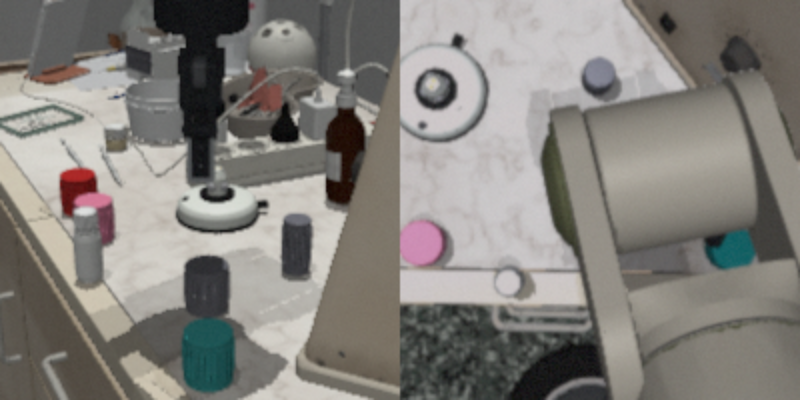

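The crop shows the open gripper in line over the wide cap (crop 207,285), with the fingers clear of the turquoise one. Now descend and grip.

```bash
python3 -m pendant '[[[-0.007,-0.007,0.25,0,1],[-0.007,-0.007,0.45,0,1],[-0.007,-0.007,0.6,0,1],[-0.007,-0.007,0.63,0,1],[-0.007,-0.007,0.63,0,1],[-0.007,-0.007,0.63,0,1],[-0.007,-0.007,0.63,0,0.2],[-0.007,-0.007,0.63,0,0.2],[-0.007,-0.007,0.63,0,0.2],[-0.007,-0.007,0.63,0,0],[-0.007,-0.007,0.63,0,0],[-0.007,-0.007,0.63,0,0]]]' 50
python3 -m pendant '[[[0,0,0,0,0],[0,0,0,0,0],[0,0,0,0,0],[0,0,0,0,0]]]' 60
python3 -c "
from h import *
delta(450.3,216.3,5)"
```

```text
time_s: 2.5
eef_pos: [450.7, 216.4, 6.1]
ee_rot: [0.0, 0.232, 0.973, 0.0]
force: [-1.0, -0.5, 6.7]
grip_width: 0.455
grip_force: 50.3
time_s: 2.9
eef_pos: [450.7, 216.3, 6.1]
ee_rot: [0.0, 0.232, 0.973, 0.0]
force: [-2.2, -0.2, 7.1]
grip_width: 0.452
grip_force: 59.3
t 2.9 tcp [450.7 216.3   6.1] F [-2.2 -0.2  7.1] w 0.452 need [ 0.0016 -0.0011  0.0054]
```

```bash
python3 -m pendant '[[[0,0,-0.2,0,0],[0,0,-0.4,0,0],[0,0,-0.6,0,0],[0,0,-0.6,0,0],[-0.01,0.2,-0.6,0,0],[-0.015,0.4,-0.6,0,0],[-0.02,0.6,-0.6,0,0],[-0.03,0.8,-0.6,0,0],[-0.03,0.978,-0.6,0,0],[-0.03,0.978,-0.6,0,0],[-0.03,0.978,-0.6,0,0],[-0.03,0.978,-0.6,0,0]]]'
python3 - <<'E'
from h import *
delta(544.2,388,80)
p,d=grab('scene'); q,_=grab('top')
cv2.imwrite('pics/c2.png',cv2.resize(np.hstack([p[100:260,190:350],q[130:290,140:300]]),(800,400)))
E
```

```text
time_s: 4.1
eef_pos: [543.7, 387.2, 124.9]
ee_rot: [-0.0, 0.233, 0.973, -0.0]
force: [-0.5, 0.7, -0.7]
grip_width: 0.447
grip_force: 60.5
t 4.1 tcp [543.7 387.2 124.9] F [-0.5  0.7 -0.7] w 0.447 need [-0.0007  0.0047  0.2244]
```

View pics/c2.png

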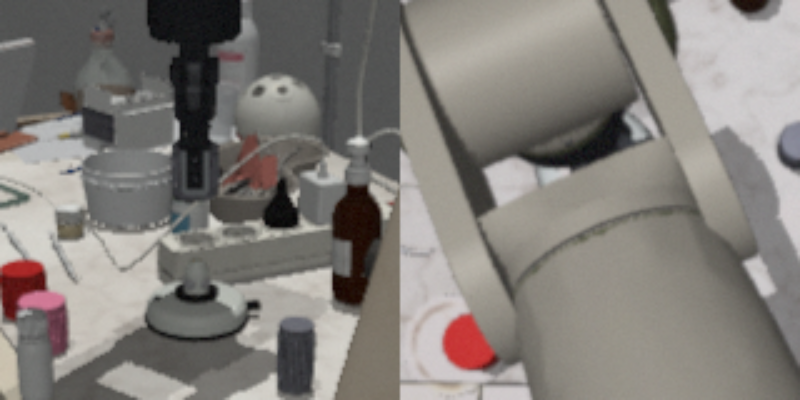

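The cap is held, at crop (192,172) in the scene view around the front finger. The post tip is at crop (199,270). I check the offset along the camera's lateral direction with projections and depth.

```bash
python3 - <<'E'
from h import *
D=np.load('/tmp/scene.npz'); p,d=D['p'],D['d']; w=world('scene',d)
t=ctrl.sense()['eef_pos']
print('post tip pix',pix('scene',[544.2,388,57]),'axis at 140',pix('scene',[544.2,388,140]),'cap centre pred',pix('scene',[t[0],t[1],t[2]-6+22]))
print('cap mouth',pix('scene',[t[0],t[1],t[2]-6]))
dc=np.linalg.norm(w[...,:2]-t[:2],axis=-1)
for v in range(160,222,3):
    s=np.where(dc[v,220:330]<45)[0]+220
    if len(s): print(v,s.min(),s.max(),w[v,s][:,2].mean().round(),p[v,s].mean(0).round())
E
```

```text
post tip pix [268.52632596 203.64089817] axis at 140 [268.38019002 167.28333179] cap centre pred [268.41443216 166.72802271]
cap mouth [268.45391592 176.63726401]
160 259 277 164.0 [44. 43. 42.]
163 259 277 157.0 [55. 53. 52.]
166 259 277 150.0 [53. 50. 50.]
169 259 277 143.0 [51. 49. 47.]
172 259 277 137.0 [55. 52. 52.]
175 259 277 130.0 [61. 59. 57.]
178 260 276 123.0 [63. 61. 61.]
205 266 271 55.0 [106. 111. 108.]
208 264 273 49.0 [106. 110. 108.]
211 263 273 42.0 [ 97. 100.  99.]
214 256 281 29.0 [110. 113. 111.]
217 251 286 25.0 [107. 111. 110.]
220 249 288 23.0 [ 98. 102. 100.]
```

Aligned: the cap is centred at column 268 and the post at 268.5. Lower until the post tip is inside the mouth, then check forces.

```bash
python3 -m pendant '[[[0,0.003,0.15,0,0],[0,0.003,0.25,0,0],[0,0.003,0.29,0,0],[0,0.003,0.32,0,0],[0,0.003,0.35,0,0],[0,0.003,0.37,0,0],[0,0.003,0.37,0,0],[0,0.003,0.37,0,0]]]' 70
python3 - <<'E'
from h import *
delta(544.2,388,30)
D=grab('scene'); w=world('scene',D[1]); t=ctrl.sense()['eef_pos']
dc=np.linalg.norm(w[...,:2]-t[:2],axis=-1)
for v in range(188,216,2):
    s=np.where(dc[v,220:330]<40)[0]+220
    if len(s): print(v,s.min(),s.max(),w[v,s][:,2].mean().round())
cv2.imwrite('pics/c3.png',cv2.resize(D[0][150:250,220:320],(600,600),interpolation=cv2.INTER_CUBIC))
E
```

```text
time_s: 5.0
eef_pos: [544.5, 388.7, 51.8]
ee_rot: [0.0, 0.232, 0.973, 0.0]
force: [-0.1, 0.3, -0.0]
grip_width: 0.445
grip_force: 70.1
t 5.0 tcp [544.5 388.7  51.8] F [-0.1  0.3 -0. ] w 0.445 need [-1.000e-04 -4.000e-03  1.089e-01]
188 265 274 88.0
190 260 276 88.0
192 260 277 87.0
194 259 277 88.0
196 259 277 83.0
198 259 277 78.0
200 259 277 74.0
202 259 277 70.0
204 259 277 65.0
206 260 277 61.0
208 260 277 56.0
210 260 276 50.0
212 263 273 43.0
214 256 281 29.0
```

View pics/c3.png

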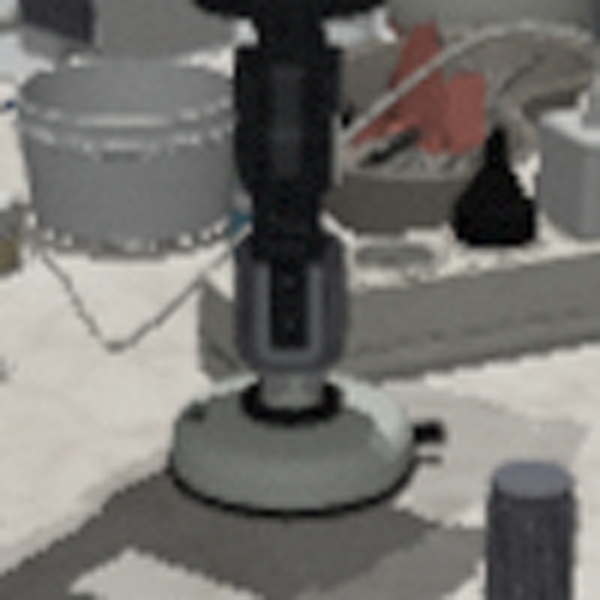

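The cap is over the post (crop 293,340) with the mouth just above the catches and no side force. Now press.

```bash
python3 -m pendant '[[[0,0,0.02,0,0],[0,0,0.04,0,0],[0,0,0.06,0,0],[0,0,0.08,0,0],[0,0,0.095,0,0],[0,0,0.105,0,0],[0,0,0.105,0,0],[0,0,0.105,0,0],[0,0,0.105,0,0]]]' 80
python3 -c "
from h import *
delta(544.2,388,30)"
```

```text
time_s: 5.95
eef_pos: [544.4, 388.7, 31.4]
ee_rot: [0.0, 0.232, 0.973, 0.0]
force: [-3.9, -1.9, 10.1]
grip_width: 0.445
grip_force: 81.5
t 5.95 tcp [544.4 388.7  31.4] F [-3.9 -1.9 10.1] w 0.445 need [-0.0007 -0.0034  0.0071]
```

Ring force of 10 N and a mouth at about 25.3 mm both give roughly 4.1 mm of travel. I hold, check once more, then hand in.

```bash
python3 -m pendant '[[[0,0,0,0,0],[0,0,0,0,0],[0,0,0,0,0],[0,0,0,0,0],[0,0,0,0,0]]]'
python3 - <<'E'
from h import *
D=grab('scene'); cv2.imwrite('pics/c4.png',cv2.resize(D[0][150:250,220:320],(600,600),interpolation=cv2.INTER_CUBIC))
E
```

```text
time_s: 6.45
eef_pos: [544.4, 388.7, 31.4]
ee_rot: [0.0, 0.232, 0.973, 0.0]
force: [-3.8, -1.8, 9.9]
grip_width: 0.446
grip_force: 81.5
```

View pics/c4.png

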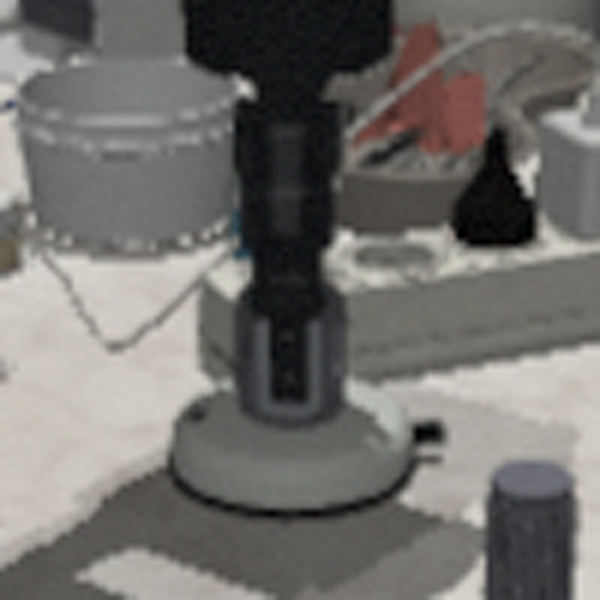

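The cap is seated upright on the base (crop 290,370), the ring is hidden beneath it, and the force is steady.

```bash
python3 -c "
from rig import ctrl
print(ctrl.finish_job())"
```

```text
the job is handed in; nothing more can be done
None
```

The short, wide dust cap is pressed down over the post past the catches. I handed the job in at about 6.5 s, still holding it at about 10 N, which puts the sprung ring roughly 4 mm down by my estimate; I went near neither the narrow cap nor the bottles, and no verdict came back.

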